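# Wind the drum recorder

### The arm

A 6-joint arm with a two-finger parallel gripper is mounted at the origin on a cart in front of the work surface, level with it; the furniture and walls round the work are solid. World frame = base frame: x ahead of the robot, y to its left, z up, the work surface at z = 0. Lengths are in m, angles in rad, forces in N, time in s.
With the tool pointing down it reaches from about 0.35 to 0.775 m from the base axis. Payload 5.5 kg.
Tool frame: the origin (TCP) lies at the very end of the fingers, on their centre line; the grasp point (between the pads) lies 19 mm behind it; z points along the fingers, y is the line along which they close (so a half turn about z gives the same grasp; the last joint's range is limited). The gripper opens to 85 mm and grips with 20 to 120 N. Pads are 22 mm wide; open, the fingers measure 114 mm over their backs; the gripper's body (76 mm by 85 mm) begins 54 mm behind the grasp point. The pads swing forward as they close: fully open they stand 13 mm farther back than shut.
Start: joints at [-1.291, 0.313, 0.046, 1.304, 0, 1.431], TCP at [0.234, -0.525, 0.231] pointing down, gripper open.
Joint ranges: [-2.76, 2.76], [-0.86, 1.69], [-1.03, 1.26], [-2.2, 2.34], [-1.47, 1.5], [-3.14, 3.14]. Speed limits (rad/s): [2.57, 2.57, 3.14, 3.14, 3.14, 3.14].

### API

Orientations are given as a unit quaternion [w, x, y, z].
In Python, from workcell import env, imaging, ticket gives the robot as it stands. The module is installed in compiled form; this text tells all that it offers.
- The arm moves only by the tool apply_moves, never from a script. Its argument "rows" is a list of rows, each an object with "xyz": the shift along the tool's x, y, z in mm, a list of three; "turn": the turn, a rotation vector about the tool's x, y, z in rad, a list of three; "grip": the opening, from 0 (shut) to 1 (fully open). A call has 1 to 12 rows; each row is the pose to reach, as a shift and turn from the pose commanded when the call began, along the tool's axes at that moment; what a row does not reach only later rows make up. A row lasts 1/12 s, in which the tool goes at most 41.7 mm and 7.16 degrees, less where a joint would pass 70% of its speed; a pose out of reach is approached as far as the arm can. A call with a gripper value outside its range is refused whole. The fingers move at their own pace and stop on an object; "force" is the grip in N (left out, the last holds). Time passes only in rows, so rows that repeat a pose let the fingers close. It gives the time, the measured TCP pose, the force, the opening and the grip force at its end, in the units of the state.
- env.get_state(): the state, without advancing time (a new reading comes with each control period).
- imaging.read_camera(name): name is "scene" or "top" or "wrist"; returns a dict with "color" (420x560x3 uint8, blue, green, red), "z_map" (420x560 float32, m along the optical axis (not along the pixel's ray), 0 where there is no reading), "camera_matrix" (3x3 intrinsics, pixels), "view" (4x4, takes a point from world to camera coordinates). Camera axes: x right, y down, z forward; pixel columns grow to the right and rows downward; lengths in m; the calibration is good to about 2 mm. A picture is of the moment at which its call begins.
- ticket.hand_in(): hands the job in; it is judged then, once.
The state is a dict: "clock": time; "joint_pos": joint angles; "qvel": joint speeds; "tau": joint torques, N m; "tcp_pos": TCP position; "orientation": TCP orientation; "wrist_force": force on the tool from outside, world axes, zero at the start; "ft_torque": the same for the moment, N m; "finger_gap": finger opening in m; "grip_force": force on a finger pad.
Only numpy, scipy, OpenCV 4.12 (cv2) and the standard library are available. Lean on these libraries where they do the work, as an engineer would, in place of code of your own. Each camera call takes 0.05 s, during which the arm holds its last target. There are 200 camera calls.

### The job

The clockwork of the temperature recorder on the bench has run down. With the lever at its right end, lift the pen fully clear of the chart; wind the key on top of the drum clockwise, a part-turn at a time, until it comes up against its stop, and let go of it; then ease the lever gently and fully back so that the pen rests on the chart again. Never wind while the pen is on the chart, keep off the thin pen arm, and leave the things around the recorder where they are.

Things in the scene. Friction and masses are not known exactly. Their poses are not given: they have to be found in the camera images.
- recorder: Chart recorder fixed to the bench, cover off: grey base 150 (x) by 270 (y) mm, deck 36 mm high, an upright aluminium drum wrapped in a chart and a cage with a brass coil at its left end (115 mm high). Origin: centre of the underside. x points to its back, y to its left, z up. Drum: 94 mm across, axis at x 10, y -35 mm, top 122 mm high. Pen and lever are on its front (-x) side.
- pen_arm: Thin level aluminium strip, 120 mm long, 86 mm above the bench, in front of the drum, with a small black pen at its end. It follows the pen lift lever by itself; delicate, not to be touched (more than 2 N counts). Origin at its pivot post near the cage.
- pen_lift (a joint): Pen lift lever at the right end, rad: 0 = fully back (towards the recorder's +x), pen on the chart, as found; 0.70 = pulled fully forward (-x), pen 30 mm clear. Firm stop at both ends, friction about 1 N at the ball, stays where left. Lifted: above 0.55; fully back: below 0.06. No slap: over the last 0.2 rad it may return at no more than 2.5 rad/s (0.18 m/s at the ball).
- lever_knob (a point): Centre of the black ball, 20 mm across, on the end of the pen lift lever, a 6 mm rod, 72 mm from its pivot. At 0 the lever leans 0.25 rad back from upright (ball 120 mm above the bench), at 0.70 it leans 0.45 rad forward (115 mm). At least 25 mm are free all round the ball. Axes turn with the lever.
- lever_pivot (a point): Point on the lever's level shaft (along the recorder's y) from which the lever rises, 50 mm above the bench; fixed to the recorder at x -52, y -118 mm in its frame. Axes as the recorder's.
- winding_key (a joint): Winding key, rad: grows clockwise seen from above, from 0 (run down) to a firm stop at 4.81; starts between 0 and 1. A mainspring turns it back with 0.06 (run down) to 0.15 Nm (wound). A ratchet and click with a tooth every 0.262 rad hold it: let go, it springs back to the last tooth passed. The last tooth is at 4.71; above 4.6 when let go counts as wound.
- key_grip (a point): Centre of the key's flat upright steel wing, on the drum's axis, 160 mm above the bench: 60 mm long, 8 mm thick, 28 mm high (146 to 174 mm above the bench), on a 12 mm stem above a ratchet wheel that reaches up to 131 mm above the bench. Axes turn with the key: x along the wing (the recorder's x at key angle 0), y across it, z up.
- septa_tin: Low round white tin, 54 mm across, 24 mm high, on the bench beside the cage end of the recorder. Origin: centre of the underside. A bystander.
- marker: White marker pen with a black cap, 135 mm long, 17 mm thick, lying on the bench in front of the recorder, about along its y. Origin: middle of the underside. A bystander.
- timer: White digital timer, 64 x 64 x 18 mm, lying on the mouse mat to the right. Origin: centre of the underside. A bystander.

How it is judged:
By the outcome, as a careful person would: the job done as asked, in the order asked, and still so for the second after the job is handed in, with the robot touching nothing.
It also fails if it takes over 72 s, if anything falls off the work surface, if the arm or the gripper's body presses on something with over 40 N, if the wrist force passes 120 N, or if a joint passes its speed limit or range.

## Working session

There is one attempt and no reset: what is moved stays moved. The work goes in short steps, Python scripts to look and compute and a tool call to move; the robot and the scene stay as the last step left them, time stands still between calls to the robot, and variables do not carry over. Pictures are saved under pics/ and viewed, at most 10 in all, crops included, and the job is handed in when it is done.

Besides the shell and the picture viewer there is one more tool, called after ">>>" as name(argument=value, ...), one argument or row to a line, values as JSON. apply_moves: Moves the arm, as the interface text tells. Its arguments: {"type":"object","properties":{"rows":{"type":"array"},"force":{"type":"number"}},"required":["rows"]}

```bash
mkdir -p pics
cat > h.py <<'E'
import numpy as np, cv2
from workcell import env, imaging, ticket
def cam(n):
    r=imaging.read_camera(n); return r
def p2w(r,u,v,z=None):
    """pixel->world by depth, or by intersection with plane world-z = z"""
    K=r["camera_matrix"];T=np.linalg.inv(r["view"]);d=np.linalg.inv(K)@[u,v,1]
    if z is None:
        dz=r["z_map"][int(v),int(u)]; return (T@np.r_[d*dz,1])[:3]
    o=T[:3,3];w=T[:3,:3]@d; return o+w*(z-o[2])/w[2]
def cloud(r):
    K=r["camera_matrix"];T=np.linalg.inv(r["view"]);h,w=r["z_map"].shape
    u,v=np.meshgrid(np.arange(w),np.arange(h));d=r["z_map"]
    P=np.stack([(u-K[0,2])/K[0,0]*d,(v-K[1,2])/K[1,1]*d,d],-1)
    P=P@T[:3,:3].T+T[:3,3]; P[d==0]=np.nan; return P
E
python3 - <<'E'
from h import *
import pickle
R={n:cam(n) for n in("scene","top")}
pickle.dump(R,open("r0.pkl","wb"))
cv2.imwrite("pics/scene0.png",R["scene"]["color"]);cv2.imwrite("pics/top0.png",R["top"]["color"])
for n in R: print(n,np.linalg.inv(R[n]["view"])[:3].round(3))
s=env.get_state();print(s["clock"],s["tcp_pos"],s["orientation"],s["finger_gap"])
E
```

```text
scene [[ 0.817 -0.3    0.492  0.031]
 [-0.577 -0.414  0.704 -0.85 ]
 [-0.008 -0.859 -0.512  0.622]]
top [[ 1.430e-01 -9.680e-01  2.050e-01  3.370e-01]
 [-9.900e-01 -1.390e-01  3.100e-02 -2.070e-01]
 [-1.000e-03 -2.080e-01 -9.780e-01  1.075e+00]]
0.1 [ 0.23421717 -0.5246464   0.23049908] [-8.07388766e-04  9.78051343e-01  2.08362459e-01 -6.14855659e-05] 0.08571651630233582
```

View pics/scene0.png

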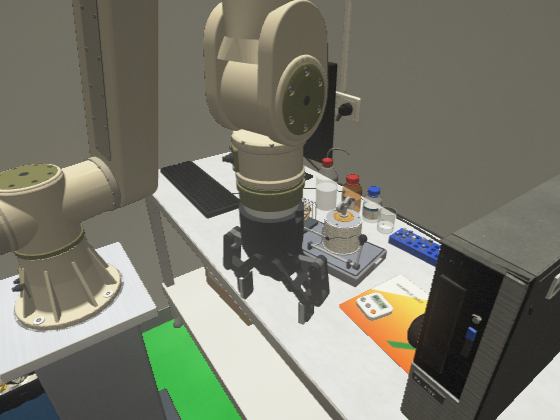

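View pics/top0.png

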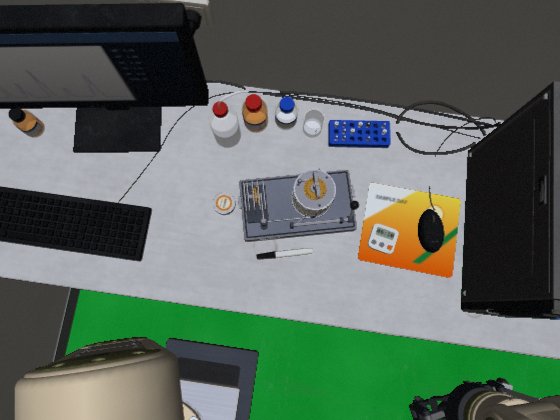

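The top view shows the recorder with its corners near (240,181), (350,172), (356,232) and (246,241). The drum and key are near (314,190), and the black lever ball is at (354,205).

Run:
```python
from h import *
import pickle
R=pickle.load(open("r0.pkl","rb"));r=R["top"]
c=cv2.resize(r["color"][160:250,230:365],None,fx=5.9,fy=5.9,interpolation=cv2.INTER_CUBIC)
cv2.imwrite("pics/topc.png",c)
P=cloud(r)[160:250,230:365]
# deck fit
m=(abs(P[...,2]-.036)<.006).astype(np.uint8)
pts=P[m>0][:,:2]; 
rect=cv2.minAreaRect((pts*1000).astype(np.float32));print("deck",rect, m.sum())
k=P[P[...,2]>.150];print("key",k.mean(0),k.min(0),k.max(0),len(k))
d=P[(P[...,2]>.115)&(P[...,2]<.135)];print("drumtop",cv2.minEnclosingCircle((d[:,:2]*1000).astype(np.float32)),np.median(d,0))
```

```text
deck ((589.2202758789062, -232.81475830078125), (151.3874053955078, 281.8584899902344), 14.371696472167969) 3964
key [ 0.60501454 -0.26364527  0.16884075] [ 0.57838514 -0.27494823  0.15155391] [ 0.63402896 -0.25349505  0.17834037] 135
drumtop ((590.8233642578125, -234.1816864013672), 130.4141082763672) [ 0.59898786 -0.26104056  0.12451274]
```

View pics/topc.png

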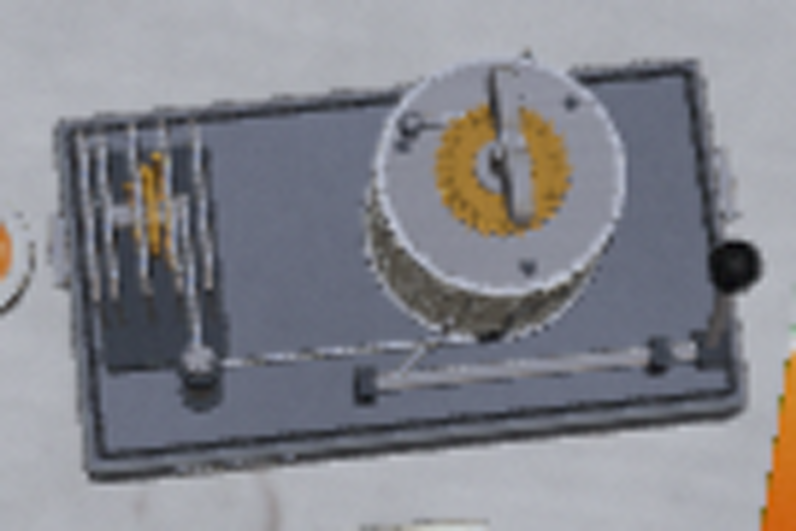

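The enlarged crop shows the deck corners at (57,122), (700,62), (745,410) and (92,478). The wing runs from (500,68) to (522,222) and the ball is at (735,265).

Run:
```python
from h import *
import pickle
R=pickle.load(open("r0.pkl","rb"));r=R["top"]
f=lambda u,v,z:p2w(r,230+(u+.5)/5.9-.5,160+(v+.5)/5.9-.5,z)
C=np.array([f(*c,.034)[:2] for c in[(57,122),(700,62),(745,410),(92,478)]])
print(C.round(4),C.mean(0))
for a,b in((0,1),(3,2),(3,0),(2,1)):
    d=C[b]-C[a];print(np.linalg.norm(d),np.degrees(np.arctan2(d[1],d[0])))
print("key top ends",f(502,68,.174),f(522,222,.174))
print("ball",f(735,265,.12))
P=cloud(r)[160:250,230:365]
k=P[P[...,2]>.160][:,:2];print(cv2.minAreaRect((k*1000).astype(np.float32)))
m,V=np.linalg.eigh(np.cov(k.T));print(k.mean(0),V[:,1])
def rec(yaw,c):
    q=np.array([[np.cos(yaw),-np.sin(yaw)],[np.sin(yaw),np.cos(yaw)]])
    print(np.degrees(yaw),"drum",c+q@[.010,-.035],"pivot",c+q@[-.052,-.118],"ball0",c+q@[-.052+.072*np.sin(.25),-.118],"ball.7",c+q@[-.052-.072*np.sin(.45),-.118])
for y in(11,12,13,14.4):rec(np.radians(y),C.mean(0))
```

```text
[[ 0.6286 -0.0852]
 [ 0.6921 -0.3452]
 [ 0.5488 -0.3789]
 [ 0.4839 -0.1224]] [ 0.58835542 -0.23293532]
0.2677183289501509 -76.27551615424521
0.2645290033911143 -75.80362973722694
0.14935391434356823 14.451449125616964
0.14716903546195578 13.217055713629787
key top ends [ 0.63200741 -0.25657921  0.174     ] [ 0.57644239 -0.27057928  0.174     ]
ball [ 0.58565535 -0.35530977  0.12      ]
((606.409423828125, -263.9150085449219), (57.710044860839844, 9.314871788024902), 14.504507064819336)
[ 0.60550192 -0.26392352] [-0.96146387 -0.27493132]
11.0 drum [ 0.60485    -0.26538418] pivot [ 0.55982627 -0.35868939] ball0 [ 0.57731207 -0.35529049] ball.7 [ 0.52908414 -0.36466505]
12.000000000000002 drum [ 0.6054138  -0.26509136] pivot [ 0.56202532 -0.35916814] ball0 [ 0.57944915 -0.35546459] ball.7 [ 0.53139217 -0.36567942]
13.0 drum [ 0.60597241 -0.26478876] pivot [ 0.5642324  -0.35960844] ball0 [ 0.58158894 -0.35560137] ball.7 [ 0.53371755 -0.36665335]
14.4 drum [ 0.6067454  -0.26434883] pivot [ 0.5673345 -0.36016  ] ball0 [ 0.58458795 -0.35573007] ball.7 [ 0.53700088 -0.36794835]
```

>>> apply_moves(
  rows=[
    {"xyz": [35, -1, 0], "turn": [0, 0, -0.12], "grip": 0.42},
    {"xyz": [70, -2, 0], "turn": [0, 0, -0.24], "grip": 0.42},
    {"xyz": [105, -3, 0], "turn": [0, 0, -0.36], "grip": 0.42},
    {"xyz": [140, -4, 0], "turn": [0, 0, -0.48], "grip": 0.42},
    {"xyz": [175, -5, 0], "turn": [0, 0, -0.6], "grip": 0.42},
    {"xyz": [210, -6, 0], "turn": [0, 0, -0.72], "grip": 0.42},
    {"xyz": [245, -7, 0], "turn": [0, 0, -0.84], "grip": 0.42},
    {"xyz": [280, -8, 0], "turn": [0, 0, -0.96], "grip": 0.42},
    {"xyz": [315, -9, 0], "turn": [0, 0, -1.08], "grip": 0.42},
    {"xyz": [350, -10, 0], "turn": [0, 0, -1.2], "grip": 0.42},
    {"xyz": [375, -11, 0], "turn": [0, 0, -1.32], "grip": 0.42},
    {"xyz": [388, -12, 0], "turn": [0, 0, -1.4], "grip": 0.42},
  ],
)

```text
clock: 1.1
tcp_pos: [0.5864, -0.3537, 0.2301]
orientation: [-0.001, 0.61, 0.792, 0.0]
wrist_force: [-0.7, -0.5, -0.2]
finger_gap: 0.036
grip_force: 0.0
```

```bash
cat >> h.py <<'E'
def rep():
    s=env.get_state();from scipy.spatial.transform import Rotation as Ro
    q=s["orientation"];M=Ro.from_quat(q[[1,2,3,0]] if hasattr(q,'shape') else [q[1],q[2],q[3],q[0]]).as_matrix()
    print("t",round(s["clock"],2),"tcp",np.round(s["tcp_pos"],4),"yaw_y",round(float(np.arctan2(M[1,1],M[0,1])),3),"gap",round(s["finger_gap"],4),"F",np.round(s["wrist_force"],1),"Mz",np.round(s["ft_torque"],2),"q",np.round(s["joint_pos"],2),"grip",s["grip_force"]);return s,M
E
python3 - <<'E'
from h import *
s,M=rep();print(M.round(3))
r=cam("wrist");cv2.imwrite("pics/w1.png",r["color"])
import pickle;pickle.dump(r,open("w1.pkl","wb"))
P=cloud(r);c=r["color"].max(2)
E
```

```text
t 1.1 tcp [ 0.5864 -0.3537  0.2301] yaw_y 0.258 gap 0.036 F [-0.7 -0.5 -0.2] Mz [-0.02  0.02 -0.04] q [-0.66  0.54  0.39  1.42  0.    0.65] grip 0.0
[[-0.255  0.967 -0.   ]
 [ 0.967  0.255  0.001]
 [ 0.001 -0.    -1.   ]]
```

View pics/w1.png

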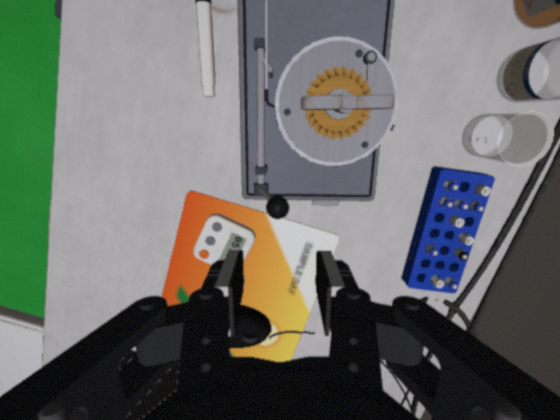

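The wrist view shows the ball at (278,207) and the wing running from (302,103) to (393,101). The deck's right corners are near (245,199) and (373,197).

Run:
```python
from h import *
import pickle
r=pickle.load(open("w1.pkl","rb"))
print("ball",p2w(r,278,207,.12),p2w(r,278,207))
a,b=p2w(r,302,103,.174),p2w(r,393,101,.174);d=b-a
print("wing",a,b,(a+b)/2,np.hypot(*d[:2]),np.degrees(np.arctan2(d[1],d[0])))
a,b=p2w(r,245,199,.036),p2w(r,373,197,.036);d=b-a
print("edge",a,b,np.hypot(*d[:2]),np.degrees(np.arctan2(d[1],d[0])))
P=cloud(r);k=P[(P[...,2]>.160)&(P[...,2]<.185)&(abs(P[...,0]-.605)<.05)&(abs(P[...,1]+.264)<.05)][:,:2]
print(len(k),cv2.minAreaRect((k*1000).astype(np.float32)))
```

```text
ball [ 0.58546019 -0.3548026   0.12      ] [ 0.58482457 -0.35221969  0.12902613]
wing [ 0.57911686 -0.27262538  0.174     ] [ 0.63161445 -0.25765155  0.174     ] [ 0.60536566 -0.26513847  0.174     ] 0.05459132118658742 15.919689768156534
edge [ 0.55351392 -0.37919966  0.036     ] [ 0.6904713 -0.3408133  0.036    ] 0.14223513932415902 15.657100287548381
1298 ((607.2284545898438, -264.0455627441406), (58.27886962890625, 8.173171997070312), 15.458514213562012)
```

>>> apply_moves(
  rows=[
    {"xyz": [0, -2, 30], "turn": [0, 0, 0], "grip": 0.42},
    {"xyz": [0, -2, 65], "turn": [0, 0, 0], "grip": 0.42},
    {"xyz": [0, -2, 95], "turn": [0, 0, 0], "grip": 0.42},
    {"xyz": [0, -2, 115], "turn": [0, 0, 0], "grip": 0.42},
    {"xyz": [0, -2, 124], "turn": [0, 0, 0], "grip": 0.42},
    {"xyz": [0, -2, 124], "turn": [0, 0, 0], "grip": 0.42},
    {"xyz": [0, -12, 124], "turn": [0, 0, 0], "grip": 0.42},
    {"xyz": [0, -22, 124], "turn": [0, 0, 0], "grip": 0.42},
    {"xyz": [0, -32, 124], "turn": [0, 0, 0], "grip": 0.42},
    {"xyz": [0, -42, 124], "turn": [0, 0, 0], "grip": 0.42},
    {"xyz": [0, -50, 124], "turn": [0, 0, 0], "grip": 0.42},
    {"xyz": [0, -55, 124], "turn": [0, 0, 0], "grip": 0.42},
  ],
)

```text
clock: 2.15
tcp_pos: [0.5292, -0.3703, 0.1081]
orientation: [0.0, 0.614, 0.789, -0.0]
wrist_force: [4.7, 1.5, -0.3]
finger_gap: 0.0356
grip_force: 3.4
```

```bash
python3 -c "
from h import *
rep()"
```

```text
t 2.15 tcp [ 0.5292 -0.3703  0.1081] yaw_y 0.248 gap 0.0356 F [ 4.7  1.5 -0.3] Mz [ 0.24 -1.25  0.03] q [-0.73  0.51  0.03  1.09 -0.    0.59] grip 3.4041479229927063
```

>>> apply_moves(
  rows=[
    {"xyz": [0, -2, 0], "turn": [0, 0, 0], "grip": 0.42},
    {"xyz": [0, -3, 0], "turn": [0, 0, 0], "grip": 0.42},
    {"xyz": [0, -3, 0], "turn": [0, 0, 0], "grip": 0.42},
  ],
)

```text
clock: 2.4
tcp_pos: [0.5292, -0.3703, 0.108]
orientation: [0.002, 0.614, 0.79, 0.001]
wrist_force: [6.3, 0.7, -2.0]
finger_gap: 0.0358
grip_force: 3.4
```

Run:
```python
from h import *
rep()
r=cam("wrist");cv2.imwrite("pics/w2.png",r["color"])
```

```text
t 2.4 tcp [ 0.5292 -0.3703  0.108 ] yaw_y 0.25 gap 0.0358 F [ 6.3  0.7 -2. ] Mz [ 0.39 -1.34 -0.02] q [-0.74  0.5   0.03  1.09  0.    0.59] grip 3.387535437941551
```

View pics/w2.png

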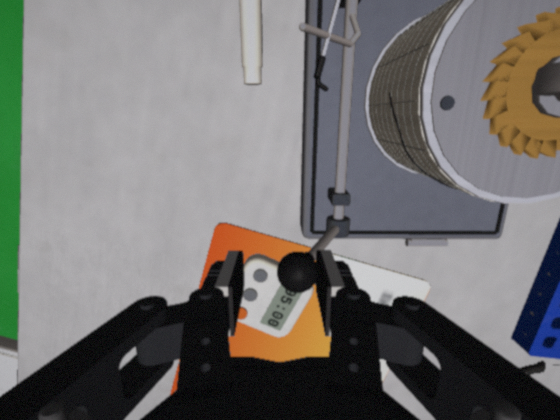

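The pen tip, at (322,75), now stands well clear of the drum. The lever is against its forward stop, so I'll back off, lift and go to the key.

>>> apply_moves(
  rows=[
    {"xyz": [0, 5, 0], "turn": [0, 0, 0], "grip": 0.42},
    {"xyz": [0, 10, 0], "turn": [0, 0, 0], "grip": 0.42},
    {"xyz": [0, 10, -30], "turn": [0, 0, 0], "grip": 0.42},
    {"xyz": [0, 10, -65], "turn": [0, 0, 0], "grip": 0.42},
    {"xyz": [0, 10, -100], "turn": [0, 0, -0.1], "grip": 0.8},
    {"xyz": [0, 10, -127], "turn": [0, 0, -0.22], "grip": 1},
    {"xyz": [15, 25, -127], "turn": [0, 0, -0.34], "grip": 1},
    {"xyz": [30, 45, -127], "turn": [0, 0, -0.46], "grip": 1},
    {"xyz": [50, 65, -127], "turn": [0, 0, -0.58], "grip": 1},
    {"xyz": [65, 85, -127], "turn": [0, 0, -0.7], "grip": 1},
    {"xyz": [78, 98, -127], "turn": [0, 0, -0.82], "grip": 1},
    {"xyz": [83, 104, -127], "turn": [0, 0, -0.94], "grip": 1},
  ],
)

```text
clock: 3.45
tcp_pos: [0.6088, -0.2617, 0.2341]
orientation: [-0.001, 0.186, 0.983, 0.0]
wrist_force: [-0.2, -0.3, -0.4]
finger_gap: 0.0851
grip_force: 0.0
```

Run:
```python
from h import *
s,M=rep()
print("shift tool mm",(M.T@(np.array([.606,-.2645,.235])-s["tcp_pos"])*1000).round(1))
r=cam("wrist");import pickle;pickle.dump(r,open("w3.pkl","wb"))
P=cloud(r);k=P[(P[...,2]>.160)&(P[...,2]<.185)&(abs(P[...,0]-.605)<.05)&(abs(P[...,1]+.264)<.05)][:,:2]
print(len(k),cv2.minAreaRect((k*1000).astype(np.float32)) if len(k) else 0)
```

```text
t 3.45 tcp [ 0.6088 -0.2617  0.2341] yaw_y 1.197 gap 0.0851 F [-0.2 -0.3 -0.4] Mz [-0.   -0.04  0.03] q [-0.53  0.49  0.32  1.4  -0.   -0.15] grip 0.0
shift tool mm [ 1.6 -3.6 -0.9]
1069 ((606.790771484375, -263.7639465332031), (58.32506561279297, 8.40615177154541), 15.198162078857422)
```

>>> apply_moves(
  force=60,
  rows=[
    {"xyz": [1, -3, 0], "turn": [0, 0, -0.12], "grip": 1},
    {"xyz": [1, -3, 0], "turn": [0, 0, -0.24], "grip": 1},
    {"xyz": [1, -3, 0], "turn": [0, 0, -0.36], "grip": 1},
    {"xyz": [1, -3, 0], "turn": [0, 0, -0.48], "grip": 1},
    {"xyz": [1, -3, 20], "turn": [0, 0, -0.6], "grip": 1},
    {"xyz": [1, -3, 45], "turn": [0, 0, -0.64], "grip": 1},
    {"xyz": [1, -3, 70], "turn": [0, 0, -0.64], "grip": 1},
    {"xyz": [1, -3, 88], "turn": [0, 0, -0.64], "grip": 1},
    {"xyz": [1, -3, 88], "turn": [0, 0, -0.64], "grip": 1},
  ],
)

```text
clock: 4.25
tcp_pos: [0.6028, -0.2658, 0.1414]
orientation: [-0.004, -0.127, 0.992, 0.002]
wrist_force: [-1.2, 0.5, -1.0]
finger_gap: 0.0856
grip_force: 0.0
```

>>> apply_moves(
  rows=[
    {"xyz": [0, 0, 0], "turn": [0, 0, 0], "grip": 0.3},
    {"xyz": [0, 0, 0], "turn": [0, 0, 0], "grip": 0.2},
    {"xyz": [0, 0, 0], "turn": [0, 0, 0], "grip": 0},
    {"xyz": [0, 0, 0], "turn": [0, 0, 0], "grip": 0},
    {"xyz": [0, 0, 0], "turn": [0, 0, 0], "grip": 0},
    {"xyz": [0, 0, 0], "turn": [0, 0, 0], "grip": 0},
    {"xyz": [0, 0, 0], "turn": [0, 0, 0], "grip": 0},
    {"xyz": [0, 0, 0], "turn": [0, 0, 0], "grip": 0},
  ],
)

```text
clock: 4.92
tcp_pos: [0.6059, -0.2653, 0.1472]
orientation: [0.0, -0.129, 0.992, 0.001]
wrist_force: [-1.1, 4.6, 6.1]
finger_gap: 0.0072
grip_force: 59.8
```

```bash
python3 -c "
from h import *
rep()"
```

```text
t 4.92 tcp [ 0.6059 -0.2653  0.1472] yaw_y 1.83 gap 0.0072 F [-1.1  4.6  6.1] Mz [1.04 0.3  0.04] q [-0.53  0.51  0.14  1.2   0.   -0.79] grip 59.84899431467056
```

>>> apply_moves(
  rows=[
    {"xyz": [0, 0, 0], "turn": [0, 0, 0.1], "grip": 0},
    {"xyz": [0, 0, 0], "turn": [0, 0, 0.2], "grip": 0},
    {"xyz": [0, 0, 0], "turn": [0, 0, 0.3], "grip": 0},
    {"xyz": [0, 0, 0], "turn": [0, 0, 0.4], "grip": 0},
    {"xyz": [0, 0, 0], "turn": [0, 0, 0.5], "grip": 0},
    {"xyz": [0, 0, 0], "turn": [0, 0, 0.6], "grip": 0},
    {"xyz": [0, 0, 0], "turn": [0, 0, 0.7], "grip": 0},
    {"xyz": [0, 0, 0], "turn": [0, 0, 0.8], "grip": 0},
    {"xyz": [0, 0, 0], "turn": [0, 0, 0.9], "grip": 0},
    {"xyz": [0, 0, 0], "turn": [0, 0, 1.0], "grip": 0},
    {"xyz": [0, 0, 0], "turn": [0, 0, 1.1], "grip": 0},
    {"xyz": [0, 0, 0], "turn": [0, 0, 1.2], "grip": 0},
  ],
)

```text
clock: 5.92
tcp_pos: [0.6066, -0.2633, 0.1472]
orientation: [-0.0, 0.455, 0.891, 0.003]
wrist_force: [1.3, 11.1, 6.2]
finger_gap: 0.0069
grip_force: 60.1
```

```bash
python3 -c "
from h import *
rep()"
```

```text
t 5.92 tcp [ 0.6066 -0.2633  0.1472] yaw_y 0.627 gap 0.0069 F [ 1.3 11.1  6.2] Mz [ 2.1  -0.26  0.14] q [-0.53  0.51  0.14  1.2   0.01  0.41] grip 60.13271927833557
```

>>> apply_moves(
  rows=[
    {"xyz": [1, 1, 0], "turn": [0, 0, 0.1], "grip": 0},
    {"xyz": [1, 1, 0], "turn": [0, 0, 0.2], "grip": 0},
    {"xyz": [1, 1, 0], "turn": [0, 0, 0.3], "grip": 0},
    {"xyz": [1, 1, 0], "turn": [0, 0, 0.4], "grip": 0},
    {"xyz": [1, 1, 0], "turn": [0, 0, 0.5], "grip": 0},
    {"xyz": [1, 1, 0], "turn": [0, 0, 0.6], "grip": 0},
    {"xyz": [1, 1, 0], "turn": [0, 0, 0.7], "grip": 0},
    {"xyz": [1, 1, 0], "turn": [0, 0, 0.8], "grip": 0},
    {"xyz": [1, 1, 0], "turn": [0, 0, 0.9], "grip": 0},
    {"xyz": [1, 1, 0], "turn": [0, 0, 1.0], "grip": 0},
    {"xyz": [1, 1, 0], "turn": [0, 0, 1.1], "grip": 0},
    {"xyz": [1, 1, 0], "turn": [0, 0, 1.2], "grip": 0},
  ],
)

```text
clock: 6.92
tcp_pos: [0.6087, -0.2632, 0.1473]
orientation: [0.0, 0.878, 0.478, 0.003]
wrist_force: [6.6, 7.6, 0.7]
finger_gap: 0.0066
grip_force: 59.7
```

```bash
python3 -c "
from h import *
rep()"
```

```text
t 6.92 tcp [ 0.6087 -0.2632  0.1473] yaw_y -0.573 gap 0.0066 F [6.6 7.6 0.7] Mz [ 1.38 -1.3   0.12] q [-0.53  0.51  0.14  1.2   0.01  1.61] grip 59.67159390449524
```

>>> apply_moves(
  rows=[
    {"xyz": [0, 1, 0], "turn": [0, 0, 0.1], "grip": 0},
    {"xyz": [0, 1, 0], "turn": [0, 0, 0.2], "grip": 0},
    {"xyz": [0, 1, 0], "turn": [0, 0, 0.3], "grip": 0},
    {"xyz": [0, 1, 0], "turn": [0, 0, 0.4], "grip": 0},
    {"xyz": [0, 1, 0], "turn": [0, 0, 0.5], "grip": 0},
    {"xyz": [0, 1, 0], "turn": [0, 0, 0.6], "grip": 0},
    {"xyz": [0, 1, 0], "turn": [0, 0, 0.7], "grip": 0},
    {"xyz": [0, 1, 0], "turn": [0, 0, 0.8], "grip": 0},
    {"xyz": [0, 1, 0], "turn": [0, 0, 0.9], "grip": 0},
    {"xyz": [0, 1, 0], "turn": [0, 0, 1.0], "grip": 0},
    {"xyz": [0, 1, 0], "turn": [0, 0, 1.1], "grip": 0},
    {"xyz": [0, 1, 0], "turn": [0, 0, 1.2], "grip": 0},
  ],
)

```text
clock: 7.92
tcp_pos: [0.6096, -0.2652, 0.1473]
orientation: [-0.0, 0.995, -0.102, 0.003]
wrist_force: [5.8, 2.4, -0.0]
finger_gap: 0.0069
grip_force: 59.6
```

>>> apply_moves(
  rows=[
    {"xyz": [0, 0, 0], "turn": [0, 0, 0], "grip": 0},
    {"xyz": [0, 0, 0], "turn": [0, 0, -0.05], "grip": 0.3},
    {"xyz": [0, 0, 0], "turn": [0, 0, -0.05], "grip": 1},
    {"xyz": [0, 0, 0], "turn": [0, 0, -0.05], "grip": 1},
    {"xyz": [0, 0, 0], "turn": [0, 0, -0.05], "grip": 1},
    {"xyz": [0, 0, 0], "turn": [0, 0, -0.05], "grip": 1},
    {"xyz": [0, 0, 0], "turn": [0, 0, -0.05], "grip": 1},
  ],
)

```text
clock: 8.5
tcp_pos: [0.6068, -0.266, 0.1463]
orientation: [0.0, 0.997, -0.075, -0.0]
wrist_force: [-0.2, 0.4, -0.1]
finger_gap: 0.0785
grip_force: 0.0
```

```bash
cat >> h.py <<'E'
def wing(n="wrist"):
    r=cam(n);P=cloud(r);k=P[(P[...,2]>.166)&(P[...,2]<.18)&(np.hypot(P[...,0]-.6065,P[...,1]+.264)<.034)][:,:2]
    c=k.mean(0);w,V=np.linalg.eigh(np.cov(k.T));v=V[:,1]
    print("wing",len(k),c,cv2.minAreaRect((k*1000).astype(np.float32)),"ang",np.arctan2(v[1],v[0])%np.pi);return r
E
python3 -c "
from h import *
rep();r=wing();cv2.imwrite('pics/w4.png',r['color']);wing('top')"
```

```text
t 8.5 tcp [ 0.6068 -0.266   0.1463] yaw_y -1.722 gap 0.0785 F [-0.2  0.4 -0.1] Mz [ 0.   -0.01 -0.02] q [-0.53  0.52  0.14  1.2  -0.    2.76] grip 0.0
wing 1997 [ 0.6119127  -0.26430391] ((608.49658203125, -264.1018981933594), (55.64961624145508, 8.127013206481934), 0.8476547002792358) ang 0.016408623456115823
wing 0 [nan nan] ((0.0, 0.0), (0.0, 0.0), 0.0) ang nanh.py:22: RuntimeWarning: Mean of empty slice.
  c=k.mean(0);w,V=np.linalg.eigh(np.cov(k.T));v=V[:,1]
  ret = um.true_divide(
  avg = a.mean(axis, **keepdims_kw)
h.py:22: RuntimeWarning: Degrees of freedom <= 0 for slice
  c=k.mean(0);w,V=np.linalg.eigh(np.cov(k.T));v=V[:,1]
  c *= np.true_divide(1, fact)
  c *= np.true_divide(1, fact)
```

The key sprang back to about 3.40 (tooth 13). I'll swing the open gripper back half a turn around the wing.

>>> apply_moves(
  rows=[
    {"xyz": [0, 0, 0], "turn": [0, 0, -0.12], "grip": 1},
    {"xyz": [0, 0, 0], "turn": [0, 0, -0.24], "grip": 1},
    {"xyz": [0, 0, 0], "turn": [0, 0, -0.36], "grip": 1},
    {"xyz": [0, 0, 0], "turn": [0, 0, -0.48], "grip": 1},
    {"xyz": [0, 0, 0], "turn": [0, 0, -0.6], "grip": 1},
    {"xyz": [0, 0, 0], "turn": [0, 0, -0.72], "grip": 1},
    {"xyz": [0, 0, 0], "turn": [0, 0, -0.84], "grip": 1},
    {"xyz": [0, 0, 0], "turn": [0, 0, -0.96], "grip": 1},
    {"xyz": [0, 0, 0], "turn": [0, 0, -1.08], "grip": 1},
    {"xyz": [0, 0, 0], "turn": [0, 0, -1.2], "grip": 1},
  ],
)

```text
clock: 9.43
tcp_pos: [0.6069, -0.2659, 0.1463]
orientation: [0.0, 0.864, 0.504, -0.0]
wrist_force: [-0.4, 0.4, 0.4]
finger_gap: 0.0853
grip_force: 0.0
```

>>> apply_moves(
  rows=[
    {"xyz": [0, 0, 0], "turn": [0, 0, -0.12], "grip": 1},
    {"xyz": [0, 0, 0], "turn": [0, 0, -0.24], "grip": 1},
    {"xyz": [0, 0, 0], "turn": [0, 0, -0.36], "grip": 1},
    {"xyz": [0, 0, 0], "turn": [0, 0, -0.48], "grip": 1},
    {"xyz": [0, 0, 0], "turn": [0, 0, -0.6], "grip": 1},
    {"xyz": [0, 0, 0], "turn": [0, 0, -0.72], "grip": 1},
    {"xyz": [0, 0, 0], "turn": [0, 0, -0.84], "grip": 1},
    {"xyz": [0, 0, 0], "turn": [0, 0, -0.96], "grip": 1},
    {"xyz": [0, 0, 0], "turn": [0, 0, -1.08], "grip": 1},
    {"xyz": [0, 0, 0], "turn": [0, 0, -1.2], "grip": 1},
  ],
)

```text
clock: 10.27
tcp_pos: [0.6069, -0.2659, 0.1463]
orientation: [0.0, 0.429, 0.903, -0.0]
wrist_force: [0.6, -0.2, -0.5]
finger_gap: 0.0853
grip_force: 0.0
```

>>> apply_moves(
  rows=[
    {"xyz": [0, 0, 0], "turn": [0, 0, -0.12], "grip": 1},
    {"xyz": [0, 0, 0], "turn": [0, 0, -0.24], "grip": 1},
    {"xyz": [0, 0, 0], "turn": [0, 0, -0.36], "grip": 1},
    {"xyz": [0, 0, 0], "turn": [0, 0, -0.48], "grip": 1},
    {"xyz": [0, 0, 0], "turn": [0, 0, -0.6], "grip": 1},
    {"xyz": [0, 0, 0], "turn": [0, 0, -0.72], "grip": 1},
    {"xyz": [0, 0, 0], "turn": [0, 0, -0.84], "grip": 1},
    {"xyz": [0, 0, 0], "turn": [0, 0, -0.9], "grip": 1},
    {"xyz": [0, 0, 0], "turn": [0, 0, -0.9], "grip": 1},
  ],
)

```text
clock: 11.02
tcp_pos: [0.6069, -0.2659, 0.1463]
orientation: [-0.0, -0.005, 1.0, -0.0]
wrist_force: [0.5, 1.2, 0.2]
finger_gap: 0.0855
grip_force: 0.0
```

```bash
python3 -c "
from h import *
s,M=rep();wing()
print((M.T@(np.array([.6065,-.264,.147])-s['tcp_pos'])*1000).round(1))"
```

```text
t 11.02 tcp [ 0.6069 -0.2659  0.1463] yaw_y 1.58 gap 0.0855 F [0.5 1.2 0.2] Mz [ 0.02  0.01 -0.02] q [-0.53  0.52  0.14  1.2  -0.   -0.54] grip 0.0
wing 1921 [ 0.60339298 -0.26406441] ((606.3076782226562, -264.0247802734375), (55.515907287597656, 7.818217754364014), 1.027014136314392) ang 0.0170232478846728
[ 0.4  1.9 -0.7]
```

>>> apply_moves(
  rows=[
    {"xyz": [0, 2, 0], "turn": [0, 0, 0], "grip": 0.3},
    {"xyz": [0, 2, 0], "turn": [0, 0, 0], "grip": 0.2},
    {"xyz": [0, 2, 0], "turn": [0, 0, 0], "grip": 0},
    {"xyz": [0, 2, 0], "turn": [0, 0, 0], "grip": 0},
    {"xyz": [0, 2, 0], "turn": [0, 0, 0], "grip": 0},
    {"xyz": [0, 2, 0], "turn": [0, 0, 0], "grip": 0},
    {"xyz": [0, 2, 0], "turn": [0, 0, 0], "grip": 0},
    {"xyz": [0, 2, 0], "turn": [0, 0, 0], "grip": 0},
  ],
)

```text
clock: 11.73
tcp_pos: [0.6069, -0.2646, 0.1465]
orientation: [0.0, -0.004, 1.0, -0.001]
wrist_force: [-0.5, -2.8, 0.6]
finger_gap: 0.0068
grip_force: 58.7
```

>>> apply_moves(
  rows=[
    {"xyz": [0, 0, 0], "turn": [0, 0, 0.1], "grip": 0},
    {"xyz": [0, 0, 0], "turn": [0, 0, 0.2], "grip": 0},
    {"xyz": [0, 0, 0], "turn": [0, 0, 0.3], "grip": 0},
    {"xyz": [0, 0, 0], "turn": [0, 0, 0.4], "grip": 0},
    {"xyz": [0, 0, 0], "turn": [0, 0, 0.5], "grip": 0},
    {"xyz": [0, 0, 0], "turn": [0, 0, 0.6], "grip": 0},
    {"xyz": [0, 0, 0], "turn": [0, 0, 0.7], "grip": 0},
    {"xyz": [0, 0, 0], "turn": [0, 0, 0.8], "grip": 0},
    {"xyz": [0, 0, 0], "turn": [0, 0, 0.9], "grip": 0},
    {"xyz": [0, 0, 0], "turn": [0, 0, 1.0], "grip": 0},
    {"xyz": [0, 0, 0], "turn": [0, 0, 1.1], "grip": 0},
    {"xyz": [0, 0, 0], "turn": [0, 0, 1.2], "grip": 0},
  ],
)

```text
clock: 12.73
tcp_pos: [0.6074, -0.2638, 0.1465]
orientation: [0.001, 0.563, 0.826, 0.0]
wrist_force: [1.1, -0.6, -0.4]
finger_gap: 0.0068
grip_force: 59.5
```

```bash
python3 -c "
from h import *
rep();wing()"
```

```text
t 12.73 tcp [ 0.6074 -0.2638  0.1465] yaw_y 0.374 gap 0.0068 F [ 1.1 -0.6 -0.4] Mz [-0.21 -0.23  0.21] q [-0.53  0.51  0.14  1.2   0.    0.67] grip 59.45450574159622
wing 2820 [ 0.60519836 -0.25795112] ((608.900146484375, -261.0720520019531), (31.714948654174805, 52.82243347167969), 44.024269104003906) ang 1.9530141165967088
```

>>> apply_moves(
  rows=[
    {"xyz": [0, 0, 0], "turn": [0, 0, 0.05], "grip": 0},
    {"xyz": [0, 0, 0], "turn": [0, 0, 0.1], "grip": 0},
    {"xyz": [0, 0, 0], "turn": [0, 0, 0.15], "grip": 0},
    {"xyz": [0, 0, 0], "turn": [0, 0, 0.2], "grip": 0},
    {"xyz": [0, 0, 0], "turn": [0, 0, 0.22], "grip": 0},
    {"xyz": [0, 0, 0], "turn": [0, 0, 0.22], "grip": 0},
  ],
)

```text
clock: 13.28
tcp_pos: [0.6076, -0.2638, 0.1465]
orientation: [0.001, 0.648, 0.762, 0.0]
wrist_force: [2.6, -1.9, -0.1]
finger_gap: 0.0069
grip_force: 59.3
```

```bash
python3 -c "
from h import *
rep()"
```

```text
t 13.28 tcp [ 0.6076 -0.2638  0.1465] yaw_y 0.161 gap 0.0069 F [ 2.6 -1.9 -0.1] Mz [-0.15 -0.58  0.16] q [-0.53  0.51  0.14  1.2   0.    0.88] grip 59.292974174022675
```

>>> apply_moves(
  rows=[
    {"xyz": [0, 0, 0], "turn": [0, 0, 0.03], "grip": 0},
    {"xyz": [0, 0, 0], "turn": [0, 0, 0.06], "grip": 0},
    {"xyz": [0, 0, 0], "turn": [0, 0, 0.08], "grip": 0},
    {"xyz": [0, 0, 0], "turn": [0, 0, 0.08], "grip": 0},
  ],
)

```text
clock: 13.62
tcp_pos: [0.6076, -0.2638, 0.1466]
orientation: [0.001, 0.678, 0.735, 0.0]
wrist_force: [3.7, -0.8, -0.5]
finger_gap: 0.0071
grip_force: 83.9
```

```bash
python3 -c "
from h import *
rep()"
```

```text
t 13.62 tcp [ 0.6076 -0.2638  0.1466] yaw_y 0.082 gap 0.0071 F [ 3.7 -0.8 -0.5] Mz [-0.2  -0.73  1.01] q [-0.53  0.51  0.14  1.2   0.    0.96] grip 83.8893174380064
```

The moment rose to 1.0 Nm, so the key is against its stop. Letting go.

>>> apply_moves(
  rows=[
    {"xyz": [0, 0, 0], "turn": [0, 0, -0.03], "grip": 0},
    {"xyz": [0, 0, 0], "turn": [0, 0, -0.05], "grip": 0.3},
    {"xyz": [0, 0, 0], "turn": [0, 0, -0.05], "grip": 1},
    {"xyz": [0, 0, 0], "turn": [0, 0, -0.05], "grip": 1},
    {"xyz": [0, 0, 0], "turn": [0, 0, -0.05], "grip": 1},
    {"xyz": [0, 0, 0], "turn": [0, 0, -0.05], "grip": 1},
    {"xyz": [0, 0, 0], "turn": [0, 0, -0.05], "grip": 1},
    {"xyz": [0, 0, 0], "turn": [0, 0, -0.05], "grip": 1},
  ],
)

```text
clock: 14.28
tcp_pos: [0.6068, -0.2638, 0.1463]
orientation: [-0.0, 0.66, 0.751, -0.0]
wrist_force: [0.4, -0.7, -0.3]
finger_gap: 0.0854
grip_force: 0.0
```

```bash
python3 -c "
from h import *
s,M=rep();wing();print(M.round(3))"
```

```text
t 14.28 tcp [ 0.6068 -0.2638  0.1463] yaw_y 0.129 gap 0.0854 F [ 0.4 -0.7 -0.3] Mz [-0.01 -0.01  0.01] q [-0.53  0.51  0.14  1.2  -0.    0.91] grip 0.0
wing 1989 [ 0.60674419 -0.25991239] ((607.4880981445312, -262.9458923339844), (8.15359878540039, 55.883888244628906), 16.057573318481445) ang 1.8527292408807123
[[-0.128  0.992 -0.   ]
 [ 0.992  0.128 -0.   ]
 [-0.    -0.    -1.   ]]
```

>>> apply_moves(
  rows=[
    {"xyz": [0, 0, -30], "turn": [0, 0, 0], "grip": 1},
    {"xyz": [0, 0, -65], "turn": [0, 0, 0], "grip": 1},
    {"xyz": [0, 0, -89], "turn": [0, 0, 0], "grip": 1},
    {"xyz": [-20, -18, -89], "turn": [0, 0, -0.04], "grip": 0.42},
    {"xyz": [-45, -40, -89], "turn": [0, 0, -0.08], "grip": 0.42},
    {"xyz": [-70, -62, -89], "turn": [0, 0, -0.12], "grip": 0.42},
    {"xyz": [-88, -76, -89], "turn": [0, 0, -0.12], "grip": 0.42},
    {"xyz": [-94, -83, -89], "turn": [0, 0, -0.12], "grip": 0.42},
    {"xyz": [-94, -83, -89], "turn": [0, 0, -0.12], "grip": 0.42},
  ],
)

```text
clock: 15.08
tcp_pos: [0.5353, -0.3695, 0.2352]
orientation: [-0.0, 0.615, 0.788, -0.0]
wrist_force: [0.0, -0.3, -0.6]
finger_gap: 0.0361
grip_force: 0.0
```

```bash
python3 -c "
from h import *
s,M=rep();r=wing();cv2.imwrite('pics/w5.png',r['color'])
P=cloud(r);k=P[(P[...,2]>.112)&(P[...,2]<.135)&(np.hypot(P[...,0]-.54,P[...,1]+.368)<.03)];print(len(k),k.mean(0),k.max(0))"
```

```text
t 15.08 tcp [ 0.5353 -0.3695  0.2352] yaw_y 0.245 gap 0.0361 F [ 0.  -0.3 -0.6] Mz [ 0.05 -0.07 -0.01] q [-0.73  0.47  0.28  1.39 -0.    0.6 ] grip 0.0
wing 1292 [ 0.60635227 -0.26304512] ((607.4518432617188, -263.65692138671875), (9.056611061096191, 55.857269287109375), 16.48044776916504) ang 1.8508508056582238
405 [ 0.53686426 -0.36520074  0.12052781] [ 0.54712199 -0.35684504  0.1254286 ]
```

View pics/w5.png

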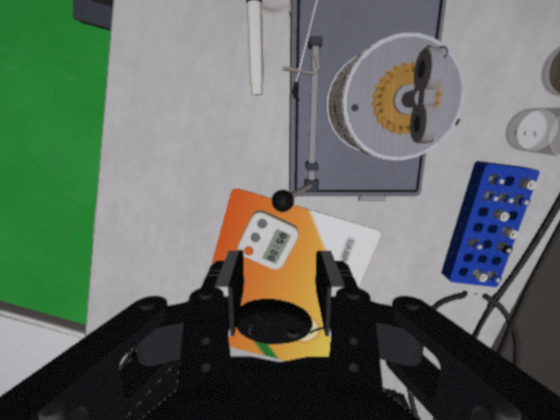

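The view shows the ball at (283,201), the pen still lifted at (297,85), and the wing free and wound. I'll straddle the ball and push it back slowly.

>>> apply_moves(
  rows=[
    {"xyz": [2, 2, 30], "turn": [0, 0, 0], "grip": 0.42},
    {"xyz": [2, 2, 65], "turn": [0, 0, 0], "grip": 0.42},
    {"xyz": [2, 2, 100], "turn": [0, 0, 0], "grip": 0.42},
    {"xyz": [2, 2, 120], "turn": [0, 0, 0], "grip": 0.42},
    {"xyz": [2, 2, 127], "turn": [0, 0, 0], "grip": 0.42},
    {"xyz": [2, 2, 127], "turn": [0, 0, 0], "grip": 0.42},
    {"xyz": [2, 8, 127], "turn": [0, 0, 0], "grip": 0.42},
    {"xyz": [2, 13, 127], "turn": [0, 0, 0], "grip": 0.42},
    {"xyz": [2, 18, 127], "turn": [0, 0, 0], "grip": 0.42},
    {"xyz": [2, 23, 127], "turn": [0, 0, 0], "grip": 0.42},
    {"xyz": [2, 28, 127], "turn": [0, 0, 0], "grip": 0.42},
    {"xyz": [2, 33, 127], "turn": [0, 0, 0], "grip": 0.42},
  ],
)

```text
clock: 16.13
tcp_pos: [0.5691, -0.3578, 0.1091]
orientation: [0.001, 0.614, 0.789, -0.0]
wrist_force: [-1.2, -0.2, 0.9]
finger_gap: 0.0359
grip_force: 0.7
```

>>> apply_moves(
  rows=[
    {"xyz": [0, 4, 0], "turn": [0, 0, 0], "grip": 0.42},
    {"xyz": [0, 8, 0], "turn": [0, 0, 0], "grip": 0.42},
    {"xyz": [0, 11, 0], "turn": [0, 0, 0], "grip": 0.42},
    {"xyz": [0, 14, 0], "turn": [0, 0, 0], "grip": 0.42},
    {"xyz": [0, 16, 0], "turn": [0, 0, 0], "grip": 0.42},
    {"xyz": [0, 18, 0], "turn": [0, 0, 0], "grip": 0.42},
    {"xyz": [0, 20, 0], "turn": [0, 0, 0], "grip": 0.42},
    {"xyz": [0, 22, 0], "turn": [0, 0, 0], "grip": 0.42},
  ],
)

```text
clock: 16.8
tcp_pos: [0.5895, -0.3521, 0.1081]
orientation: [-0.0, 0.614, 0.789, -0.0]
wrist_force: [-1.6, 0.1, 0.5]
finger_gap: 0.0361
grip_force: 0.5
```

```bash
python3 -c "
from h import *
rep()"
```

```text
t 16.8 tcp [ 0.5895 -0.3521  0.1081] yaw_y 0.249 gap 0.0361 F [-1.6  0.1  0.5] Mz [-0.12  0.21 -0.01] q [-0.66  0.58  0.16  1.15 -0.    0.67] grip 0.5262438207864761
```

>>> apply_moves(
  rows=[
    {"xyz": [0, 1.5, 0], "turn": [0, 0, 0], "grip": 0.42},
    {"xyz": [0, 3, 0], "turn": [0, 0, 0], "grip": 0.42},
    {"xyz": [0, 4.5, 0], "turn": [0, 0, 0], "grip": 0.42},
    {"xyz": [0, 6, 0], "turn": [0, 0, 0], "grip": 0.42},
    {"xyz": [0, 6, 0], "turn": [0, 0, 0], "grip": 0.42},
  ],
)

```text
clock: 17.22
tcp_pos: [0.5929, -0.3512, 0.1078]
orientation: [-0.002, 0.614, 0.789, -0.002]
wrist_force: [-7.7, -2.8, 0.5]
finger_gap: 0.0357
grip_force: 4.2
```

The lever is at its back stop (8 N). Backing off and lifting.

>>> apply_moves(
  rows=[
    {"xyz": [0, -5, 0], "turn": [0, 0, 0], "grip": 0.42},
    {"xyz": [0, -10, 0], "turn": [0, 0, 0], "grip": 0.42},
    {"xyz": [0, -10, 0], "turn": [0, 0, 0], "grip": 0.42},
    {"xyz": [0, -10, -25], "turn": [0, 0, 0], "grip": 0.42},
    {"xyz": [0, -10, -60], "turn": [0, 0, 0], "grip": 0.42},
    {"xyz": [0, -10, -95], "turn": [0, 0, 0], "grip": 0.42},
    {"xyz": [0, -10, -120], "turn": [0, 0, 0], "grip": 0.42},
    {"xyz": [0, -10, -125], "turn": [0, 0, 0], "grip": 0.42},
    {"xyz": [0, -10, -125], "turn": [0, 0, 0], "grip": 0.42},
  ],
)

```text
clock: 17.97
tcp_pos: [0.5871, -0.3539, 0.2366]
orientation: [0.003, 0.614, 0.79, 0.0]
wrist_force: [1.0, 0.0, -1.3]
finger_gap: 0.0359
grip_force: 0.0
```

```bash
python3 -c "
from h import *
s,M=rep();r=wing();cv2.imwrite('pics/w6.png',r['color'])
P=cloud(r);k=P[(P[...,2]>.112)&(P[...,2]<.135)&(np.hypot(P[...,0]-.585,P[...,1]+.355)<.025)];print(len(k),k.mean(0),k.max(0))"
```

```text
t 17.97 tcp [ 0.5871 -0.3539  0.2366] yaw_y 0.249 gap 0.0359 F [ 1.   0.  -1.3] Mz [0.01 0.04 0.01] q [-0.66  0.54  0.4   1.43  0.    0.66] grip 0.0
wing 1126 [ 0.60688239 -0.26288867] ((607.49169921875, -263.7099609375), (8.279080390930176, 56.14198684692383), 16.122901916503906) ang 1.8503635900603208
415 [ 0.58451767 -0.35312131  0.12540978] [ 0.59435648 -0.34504639  0.12998666]
```

View pics/w6.png

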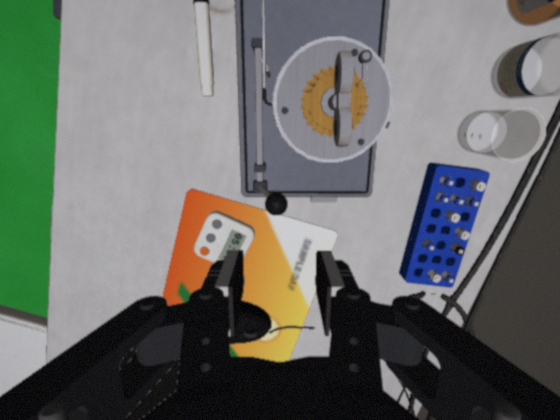

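The ball is back at (276,204), as first found, and the pen rests on the drum near (268,102). The key is wound, the gripper touches nothing, and the marker and timer have not moved.

```bash
python3 -c "
from h import *
print(ticket.hand_in())"
```

```text
the job is handed in; nothing more can be done
None
```

The job is handed in: I lifted the pen, wound the key to its stop and let it go (it settled at about 4.70 rad by camera), then eased the lever fully back so the pen rests on the chart, in about 18 s of robot time.

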